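# Hang a sensing probe through a coin counter wheel on the tester

## Robot

A 6-joint arm with a two-finger parallel gripper is mounted at the origin on the work surface. World frame = base frame: x ahead of the robot, y to its left, z up, the work surface at z = 0. Lengths are in m, angles in rad, forces in N, time in s.
With the tool pointing down it reaches from about 0.325 to 0.85 m from the base axis. Payload 4.4 kg.
Tool frame: the origin (TCP) lies at the very end of the fingers, on their centre line; the grasp point (between the pads) lies 19 mm behind it; z points along the fingers, y is the line along which they close (so a half turn about z gives the same grasp; the last joint's range is limited). The gripper opens to 94 mm and grips with 3 to 60 N. Pads are 16 mm wide; open, the fingers measure 119 mm over their backs; the gripper's body (75 mm by 177 mm) begins 78 mm behind the grasp point.
Start: joints at [-1.359, 0.207, 1.542, -0, 1.393, -0.15], TCP at [0.204, -0.538, 0.205] pointing down, gripper open.
Joint ranges: [-2.73, 2.73], [-0.86, 2.22], [0.23, 2.46], [-1.11, 4.25], [0.08, 2.63], [-2.82, 2.82]. Speed limits (rad/s): [2.79, 2.79, 3.14, 3.14, 3.14, 3.14].

## Interface

Orientations are given as a 3x3 rotation matrix whose columns are the frame's x, y, z axes.
In Python, from bench import * gives the robot as it stands. Calls block until the motion is done:
- goto(position, orientation): joint-space move of the TCP to a pose.
- movel(position, attitude=None, max_speed=0.15, until_force=None): straight line of the TCP; attitude=None keeps the orientation; max_speed is the mean speed in m/s. With until_force (N) it stops when the force on the tool has changed by that much, and returns True; else False.
- move_joints(angles): joint-space move.
- ungrasp() and grab(): open the fingers fully, or close them until they stop; the grip force is fixed at half the most.
- pause(seconds).
- ik(position, orientation): joint angles nearest the present ones, or None.
- capture(name): name is "scene" or "top" or "wrist"; returns (picture, depth): 420x560x3 uint8, blue, green, red; 420x560 float32, m along the optical axis (not along the pixel's ray), 0 where there is no reading.
- camera_info(name): a dict with "fx", "fy", "cx", "cy" (pixels), "extrinsics" (4x4, takes a point from camera to world coordinates); the wrist camera has in their place "mount" (4x4, takes a point from camera to tool coordinates, whose origin is the TCP and whose axes are the flange's). Camera axes: x right, y down, z forward; pixel columns grow to the right and rows downward; lengths in m; the calibration is good to about 2 mm. A picture is of the moment at which its call begins: read the wrist's pose just before it. camera_info takes no time and is no camera call.
A pose or a line that the arm cannot do raises Unreachable and nothing moves.
- sign_off(): hands the job in; it is judged then, once.
Trained networks look in the newest picture that a camera, given by its name, has taken for a name from the list of things; names that differ only in an ending like _2 or _b are one class to them, and where a whole thing is asked for, a point or a joint stands for the part that bears it (a point fixed in the world has none). Each returns a list of dicts, best first, with "confidence" (0 to 1); they miss things now and then, are a little off and sometimes report something else, mostly with a low value. They report only what shows in the picture. A call takes as long as a camera call.
- recognise(name, camera): "xyz" ([x, y, z] in m, in world coordinates, good to about 4 mm: the middle of the surface that is visible of it).
- silhouettes(name, camera): "mask" (420x560 bool, what is visible of it).
Readings, each from a call of its own:
- read_time_s(): time.
- read_joints(): joint angles.
- read_qd(): joint speeds.
- read_joint_efforts(): joint torques, N m.
- read_eef_pos(): TCP position.
- read_ee_rot(): TCP orientation.
- read_force(): force on the tool from outside, world axes, zero at the start.
- read_wrist_torque(): the same for the moment, N m.
- read_grip_width(): finger opening in m.
- read_finger_force(): force on a finger pad.
Only numpy, scipy, OpenCV 4.12 (cv2) and the standard library are available. Lean on these libraries where they do the work, as an engineer would, in place of code of your own. Each camera call takes 0.05 s, during which the arm holds its last target. There are 200 camera calls.

## Task

Pick the flat bronze coin counter wheel with the wide hub hole off the bench and lay it flat between the four pins on top of the tester block, letting go of it without dropping it. Then take the sensing probe by its handle out of its stand and lower its rod through the wheel's hub hole into the block's bore, touching neither wheel nor block, until the tip is about 40 mm below the block's top face. Finish while still holding the probe there, upright, still and centred in the bore, and do not disturb the other things on the bench.

Things in the scene. Friction and masses are not known exactly. Their poses are not given: they have to be found in the camera images.
- wheel: Coin counter wheel to be tested: flat bronze ring, 62 mm outside diameter, 7 mm thick, 28 mm hub hole, dark pocket marks round its top face, 140 g. It lies flat on the bench. Origin: centre of its underside (on the hole's axis), z up.
- tester: Fixed grey metal block 60 x 60 mm, 60 mm tall, with a vertical round bore 24 mm across right through it to the bench, and four upright steel pins on top that take the wheel between them. Fingers gripping the wheel across its diameter along the block's x or y pass between the pins and just outside the sides. Origin: centre of the underside, on the bench; x, y at right angles to its sides; z up.
- bore_mouth (a point): Centre of the bore at the block's top face, 60 mm above the bench; axes as the tester. The pins stand at (+-25.5, +-25.5) mm from here, 6 mm thick, 14 mm tall, the upper 5 mm tapered to 2 mm; the wheel has 2 mm play all round between them.
- holder: Probe stand: fixed; 70 mm square base plate, four thin legs, and a 50 mm square aluminium top plate with a 16 mm hole, top face 85 mm above the bench. Origin: centre of its underside on the bench, z up.
- probe: Sensing probe standing upright in its stand: steel rod 10 mm thick, 75 mm long, pointing down; then a steel collar 32 mm across, 5 mm thick, resting on the stand's top face; then a black square handle 18 x 18 mm, 45 mm tall. About 90 g. Origin: centre of the rod's lower end (tip), 10 mm above the bench at the start; z up along the rod; x, y at right angles to the handle's sides.
- probe_tip (a point): Lower end of the probe's rod, on its axis (same point as the probe's origin).
- probe_grip (a point): Point to grip on the probe: on its axis in the handle, 105 mm above the tip, 25 mm above the collar's top face.
- knob: Bystander: beige plastic monitor knob, 34 mm across, 20 mm tall, on the bench. Origin: centre of its underside.
- tube1: Bystander: glass vacuum tube with a dark base, 28 mm across, 64 mm tall, standing. Origin: centre of its underside.
- tube2: Bystander: a second vacuum tube like tube1.
- pinion: Bystander: small bronze wheel, 38 mm across, 7 mm thick, with a 10 mm hole; not the wheel to test. Origin: centre of its underside.
- driver: Bystander: screwdriver lying on the bench, about 200 mm long along its x axis, nearer the robot than the task's things. Origin: its middle, on the underside.
- coins: Bystander: stack of steel coins, 25 mm across, 20 mm tall. Origin: centre of its underside.

How it is judged:
By the outcome, as a careful person would: the job done as asked, in the order asked, and still so for the second after the job is handed in, while the arm keeps its last pose, push and grip.
It also fails if it takes over 61 s, if anything falls off the work surface, if the arm or the gripper's body presses on something with over 40 N, if the wrist force passes 120 N, or if a joint passes its speed limit or range.

## Working session

There is one attempt and no reset: what is moved stays moved. The work goes in short steps, each a Python script; the robot and the scene stay as the last script left them, time stands still between calls to the robot, and variables do not carry over. Pictures are saved under pics/ and viewed, at most 11 in all, crops included, and the job is handed in when it is done.

```bash
ls; mkdir -p pics; python3 - <<'E'
from bench import *
import cv2,numpy as np
for n in ["top","scene"]:
    p,d=capture(n); cv2.imwrite(f"pics/{n}0.png",p); np.save(f"{n}0.npy",d)
    c=camera_info(n); print(n,c["fx"],c["fy"],c["cx"],c["cy"],np.round(c["extrinsics"],4).tolist())
for o in ["wheel","tester","holder","probe","knob","tube1","pinion","driver","coins"]:
    for r in recognise(o,"top")[:3]: print(o,np.round(r["xyz"],4),round(r["confidence"],2))
c=camera_info("wrist");print(c)
print(read_time_s())
E
```

```text
bench.py
pics
top 440.5852460977401 440.5852460977401 287.8344494625333 205.23808607880335 [[0.0064, -0.9922, 0.1248, 0.4452], [-0.9999, -0.005, 0.0116, -0.0145], [-0.0108, -0.1249, -0.9921, 0.8895], [0.0, 0.0, 0.0, 1.0]]
scene 542.3719803671438 542.3719803671438 273.10376853866353 207.38992478541633 [[-0.3863, 0.7147, -0.5831, 1.1439], [0.9222, 0.2881, -0.2579, 0.2872], [-0.0163, -0.6373, -0.7704, 0.8945], [0.0, 0.0, 0.0, 1.0]]
wheel [0.4744 0.2134 0.006 ] 0.66
wheel [0.6855 0.2108 0.0048] 0.56
tester [0.5412 0.0355 0.0594] 0.85
holder [ 0.4607 -0.2339  0.0091] 0.94
holder [0.4773 0.2173 0.0076] 0.15
probe [ 0.4609 -0.2414  0.1201] 0.76
knob [0.364  0.1054 0.0191] 0.61
tube1 [0.7144 0.0839 0.0533] 0.79
tube1 [ 0.7127 -0.0528  0.0532] 0.53
pinion [0.6879 0.21   0.0073] 0.7
driver [ 0.3914 -0.1469  0.0192] 0.85
coins [0.7137 0.0841 0.052 ] 0.71
coins [ 0.6823 -0.2554  0.0216] 0.7
{'fx': 375.4129676587235, 'fy': 375.4129676587235, 'cx': 280.0177484738205, 'cy': 209.02235576024486, 'mount': array([[ 1.00269062e-04, -9.71168185e-01, -2.38395356e-01,
         6.90859258e-02],
       [ 9.99999983e-01,  5.99631732e-05,  1.76323627e-04,
        -8.12010827e-04],
       [-1.56944954e-04, -2.38395370e-01,  9.71168174e-01,
        -1.79984391e-01],
       [ 0.00000000e+00,  0.00000000e+00,  0.00000000e+00,
         1.00000000e+00]])}
0.55
```

View pics/top0.png

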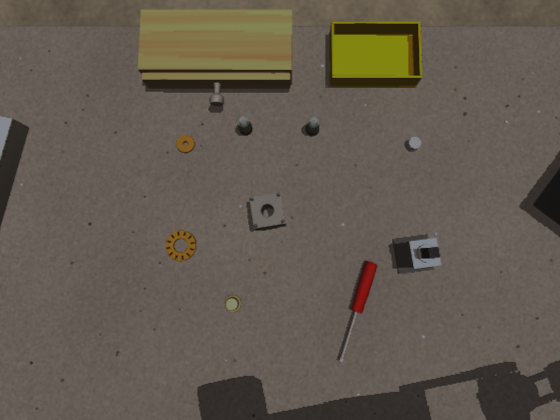

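View pics/scene0.png

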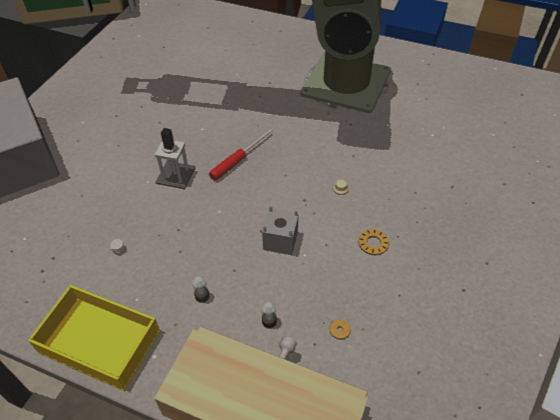

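The top view shows the wheel at (181,246), tester at (267,212), probe and stand at (430,253), and pinion at (185,144). The scene view agrees with this. Next I'll take close wrist views, all at the same tool yaw.

```bash
cat > h.py <<'E'
from bench import *
import numpy as np, cv2
def down(a): c,s=np.cos(a),np.sin(a); return np.array([[c,s,0],[s,-c,0],[0,0,-1.]])
CI=camera_info("wrist")
def shot(name):
    p,R=np.array(read_eef_pos()),np.array(read_ee_rot())
    im,d=capture("wrist"); T=np.eye(4);T[:3,:3]=R;T[:3,3]=p; T=T@CI["mount"]
    cv2.imwrite(f"pics/{name}.png",im); np.savez(name+".npz",im=im,d=d,T=T); return im,d,T
def rays(uv,T):
    uv=np.atleast_2d(uv).astype(float)
    r=np.c_[(uv[:,0]-CI["cx"])/CI["fx"],(uv[:,1]-CI["cy"])/CI["fy"],np.ones(len(uv))]
    return r@T[:3,:3].T
def onplane(uv,T,z):
    r=rays(uv,T); return T[:3,3]+r*((z-T[2,3])/r[:,2])[:,None]
def proj(P,T):
    q=(np.atleast_2d(P)-T[:3,3])@T[:3,:3]
    return np.c_[q[:,0]/q[:,2]*CI["fx"]+CI["cx"],q[:,1]/q[:,2]*CI["fy"]+CI["cy"]]
def cloud(d,T):
    v,u=np.mgrid[:d.shape[0],:d.shape[1]]
    r=rays(np.c_[u.ravel(),v.ravel()],T); return (T[:3,3]+r*d.ravel()[:,None]).reshape(*d.shape,3)
E
python3 - <<'E'
from h import *
print(np.round(read_ee_rot(),3).tolist())
for n,o,p in [("p1","probe",(.461,-.24,.26)),("t1","tester",(.541,.035,.17)),("w1","wheel",(.475,.214,.12))]:
    goto(np.array(p),down(0)); pause(.2)
    im,d,T=shot(n)
    for r in silhouettes(o,"wrist")[:2]:
        m=r["mask"]; P=cloud(d,T)[m&(d>0)]
        print(n,r["confidence"],m.sum(),np.round(np.median(P,0),4),np.round(np.percentile(P[:,2],[2,50,98]),4))
    print(np.round(read_joints(),2),read_time_s())
ims=[cv2.imread(f"pics/{n}.png") for n in("p1","t1","w1")]
cv2.imwrite("pics/c1.png",np.hstack([i[60:420,100:460] for i in ims[:2]]))
E
```

```text
[[0.935, 0.355, 0.0], [0.355, -0.935, 0.0], [0.0, -0.0, -1.0]]
p1 0.82 965 [ 0.4667 -0.2524  0.128 ] [0.0897 0.128  0.1369]
p1 0.67 4088 [0.5419 0.0092 0.0508] [0.0024 0.0508 0.0688]
[-0.65  0.05  1.6  -0.    1.49  0.92] 2.325
t1 0.58 6000 [0.5435 0.0361 0.0606] [0.006  0.0606 0.0712]
[-0.1   0.17  1.66 -0.    1.31  1.48] 3.775
w1 0.82 3545 [0.4776 0.2112 0.0077] [0.0058 0.0077 0.0091]
[ 0.25  0.18  1.76 -0.    1.2   1.83] 4.8833
```

View pics/c1.png

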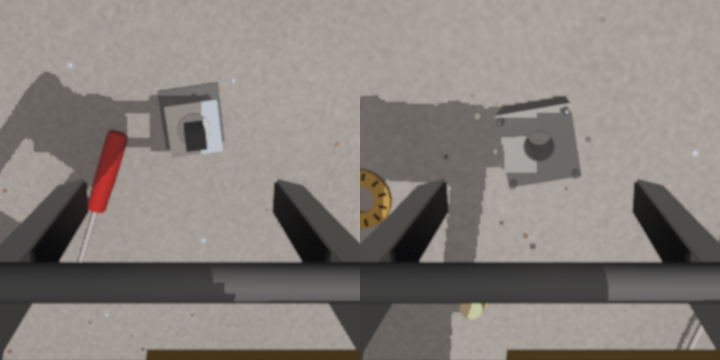

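View pics/w1.png

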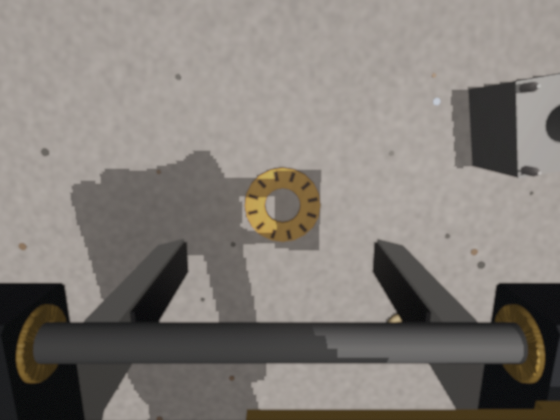

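The wheel shows at about (282,204), the bore mouth at (279,205), and the probe handle top at about (295,196). Next I'll fit their geometry.

```bash
cat > fit.py <<'E'
from h import *
def load(n): a=np.load(n+".npz"); return a["im"],a["d"],a["T"]
def biggest(m):
    n,l,s,_=cv2.connectedComponentsWithStats(m.astype(np.uint8)); return l==1+np.argmax(s[1:,4])
def rect(P): # mm rect on xy
    (c,wh,a)=cv2.minAreaRect((P[:,:2]*1000).astype(np.float32)); return np.round(c,1),np.round(wh,1),round(a,1)
def outer(m,T,z):
    c=max(cv2.findContours(m.astype(np.uint8),cv2.RETR_EXTERNAL,cv2.CHAIN_APPROX_NONE)[0],key=len)[:,0]
    return onplane(c,T,z)
def circ(P):
    (c,ax,a)=cv2.fitEllipse((P[:,:2]*1000).astype(np.float32)); return np.round(c,1),np.round(ax,1)
E
python3 - <<'E'
from fit import *
im,d,T=load("w1")
hsv=cv2.cvtColor(im,cv2.COLOR_BGR2HSV); roi=np.zeros(d.shape,bool); roi[150:260,225:340]=1
m=biggest(roi&(hsv[...,1]>110)); m=cv2.morphologyEx(m.astype(np.uint8),cv2.MORPH_CLOSE,np.ones((5,5)))
print("wheel outer",circ(outer(m,T,.007)))
cs,_=cv2.findContours(m,cv2.RETR_CCOMP,cv2.CHAIN_APPROX_NONE)
for c in cs: 
    if len(c)>30: print(len(c),circ(onplane(c[:,0],T,.007)))
im,d,T=load("t1"); C=cloud(d,T); z=C[...,2]
roi=np.zeros(d.shape,bool); roi[140:260,220:340]=1
m=biggest(roi&(z>.056)&(z<.064)); print("block top",z[m].std(),rect(C[m]),rect(outer(m,T,.06)))
for c in cv2.findContours(m.astype(np.uint8),cv2.RETR_CCOMP,cv2.CHAIN_APPROX_NONE)[0]:
    if len(c)>25: print(" contour",len(c),circ(onplane(c[:,0],T,.06)))
n,l,s,ce=cv2.connectedComponentsWithStats((roi&(z>.067)&(z<.08)).astype(np.uint8))
for i in range(1,n): print(" pin",s[i,4],np.round(C[l==i].mean(0),4), np.round(onplane(ce[i:i+1],T,.072)[0],4))
im,d,T=load("p1"); C=cloud(d,T); z=C[...,2]
roi=np.zeros(d.shape,bool); roi[100:240,220:340]=1
m=roi&(z>.128); m=biggest(m); print("handle",m.sum(),np.percentile(z[m],[5,50,95]),rect(C[m]))
g=cv2.cvtColor(im,cv2.COLOR_BGR2GRAY)
m=roi&(z>.08)&(z<.087); print("plate",rect(C[m]),z[m].mean())
k=cv2.resize(im[140:230,240:350],None,fx=4,fy=4,interpolation=cv2.INTER_NEAREST)
a=load("t1")[0]; k2=cv2.resize(a[140:230,240:350],None,fx=4,fy=4,interpolation=cv2.INTER_NEAREST)
k2=k2[:k.shape[0]]; cv2.imwrite("pics/k.png",np.hstack([k[:,:400],k2[:,:400]]))
E
```

```text
wheel outer (array([476.9, 212. ]), array([59. , 59.3]))
208 (array([476.9, 212. ]), array([59. , 59.3]))
102 (array([477.1, 211.9]), array([29.1, 29.4]))
block top 0.000803191253772135 (array([541.4,  35.3]), array([60.5, 60.2]), 9.6) (array([541.5,  35.3]), array([60.9, 60.1]), 9.6)
 contour 327 (array([542. ,  35.3]), array([69.2, 70.9]))
 contour 84 (array([541.9,  35.3]), array([23.6, 24.2]))
 contour 26 (array([569.7,  13.8]), array([7.1, 7.6]))
 pin 52 [0.5712 0.0147 0.0721] [0.5712 0.0147 0.072 ]
 pin 51 [0.5627 0.0643 0.072 ] [0.5627 0.0643 0.072 ]
 pin 50 [0.5216 0.0061 0.0715] [0.5218 0.0062 0.072 ]
 pin 49 [0.513  0.0559 0.0715] [0.5131 0.0558 0.072 ]
handle 487 [0.13307796 0.13568688 0.13681569] (array([ 491.7, -249.5]), array([77.9, 17.9]), 7.2)
plate (array([ 461.9, -253.3]), array([50.4, 50. ]), 8.1) 0.08565667187480441
```

View pics/k.png

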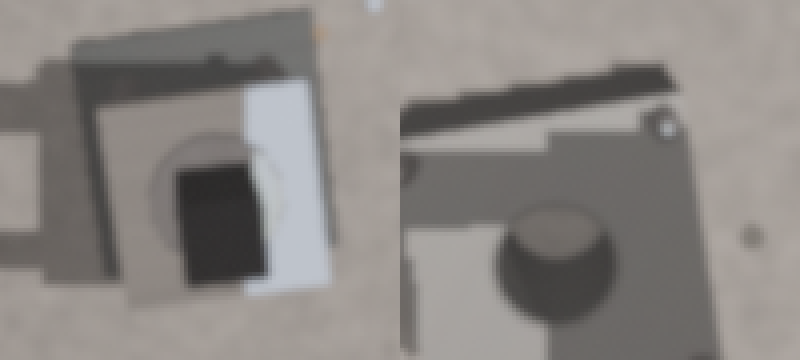

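```bash
python3 - <<'E'
from fit import *
im,d,T=load("p1"); C=cloud(d,T); z=C[...,2]
for lo in (.131,.133,.1345):
    m=(z>lo)&(z<.14)&(abs(C[...,0]-.462)<.03)&(abs(C[...,1]+.253)<.03); P=C[m]; print(lo,m.sum(),rect(P),P.mean(0),np.ptp(P,0))
A=np.radians(9.7); R=down(A); w=np.array([.477,.212])
goto(np.r_[w,.06],R); movel(np.r_[w,.0025],max_speed=.06); pause(.1)
print(read_eef_pos(),read_force())
grab(); print("w",read_grip_width(),read_finger_force(),read_force())
movel(np.r_[w,.12],max_speed=.12); pause(.2)
im,d,T=shot("g1"); print(read_grip_width(),read_eef_pos(),read_time_s())
hsv=cv2.cvtColor(im,cv2.COLOR_BGR2HSV); roi=np.zeros(d.shape,bool); roi[190:310,190:370]=1
m=biggest(roi&(hsv[...,1]>110)&(hsv[...,2]>60)).astype(np.uint8)
m=cv2.morphologyEx(m,cv2.MORPH_CLOSE,np.ones((5,5)))
zt=read_eef_pos()[2]+.0045
for c in cv2.findContours(m,cv2.RETR_CCOMP,cv2.CHAIN_APPROX_NONE)[0]:
    if len(c)>30:
        o=circ(onplane(c[:,0],T,zt)); rel=R.T[:2,:2]@(o[0]-np.array(read_eef_pos())[:2]*1000); print(len(c),o,"tool rel mm",np.round(rel,2))
E
```

```text
0.131 470 (array([ 462.1, -253.2]), array([18.4, 17.9]), 7.2) [ 0.46263631 -0.25313327  0.13564014] [0.01958054 0.01922946 0.00701442]
0.133 462 (array([ 462.1, -253.2]), array([18.4, 17.8]), 6.9) [ 0.46249878 -0.25318695  0.13570785] [0.01958054 0.01844932 0.00501175]
0.1345 436 (array([ 462.3, -253.2]), array([18. , 17.8]), 7.2) [ 0.46241912 -0.25324415  0.13581005] [0.01958054 0.01844932 0.00347714]
[0.4775257  0.21213836 0.00303712] [-0.38222587  0.94007321  0.22488448]
w 0.06027360587143822 30.000187810510397 [ 0.30448101 -0.39097491  0.01088261]
0.0606348619388711 [0.47653049 0.21184742 0.11926377] 8.4667
334 (array([476.6, 212.8]), array([58.4, 60.7])) tool rel mm [ 0.23 -0.93]
158 (array([476.3, 212.6]), array([27.7, 29.1])) tool rel mm [-0.1  -0.78]
```

View pics/g1.png

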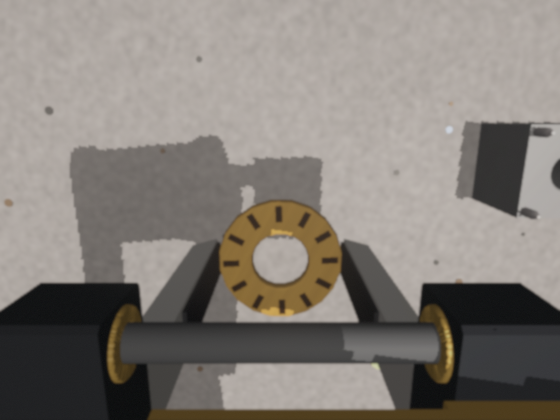

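The wheel is gripped on its diameter at (281,258). It reads 0.85 mm off the tool centre line in y, which gives the camera's y bias. I'll hover over the tester and check against the pins.

```bash
python3 - <<'E'
from fit import *
A=np.radians(9.7); R=down(A); t=np.array([.5419,.0345])
goto(np.r_[t,.15],R); movel(np.r_[t,.09],max_speed=.1); pause(.2)
im,d,T=shot("h1"); pos=t  # commanded
T=T.copy(); T[:3,3]=np.r_[t,.09]+R@CI["mount"][:3,3]; T[:3,:3]=R@CI["mount"][:3,:3]
C=cloud(d,T); z=C[...,2]; L=(C[...,:2]-t)@R[:2,:2]*1000
sel=(abs(L[...,0])<45)&(abs(L[...,1])<45)
n,l,s,ce=cv2.connectedComponentsWithStats((sel&(z>.067)&(z<.079)).astype(np.uint8))
for i in range(1,n):
    if s[i,4]>8: print("pin",s[i,4],ce[i].round(),L[l==i].mean(0).round(2),z[l==i].mean())
hsv=cv2.cvtColor(im,cv2.COLOR_BGR2HSV); roi=np.zeros(d.shape,bool); roi[190:320,200:360]=1
m=biggest(roi&(z>.088)&(z<.102)&(hsv[...,1]>100)).astype(np.uint8); m=cv2.morphologyEx(m,cv2.MORPH_CLOSE,np.ones((5,5)))
for c in cv2.findContours(m,cv2.RETR_CCOMP,cv2.CHAIN_APPROX_NONE)[0]:
    if len(c)>60: o=circ(onplane(c[:,0],T,.0945)); print("wheel",o[1],(R.T[:2,:2]@(o[0]-t*1000)).round(2))
print(read_eef_pos(),read_time_s(),read_grip_width())
E
```

```text
pin 95 [233. 201.] [ 24.84 -26.32] 0.07108725704032008
pin 93 [326. 201.] [24.84 23.9 ] 0.07102770422794136
wheel [60.2 60.5] [-0.16 -0.84]
wheel [26.7 28.2] [ 0.04 -0.81]
[0.54260433 0.03438727 0.09085729] 10.2583 0.06044435655801176
```

View pics/h1.png

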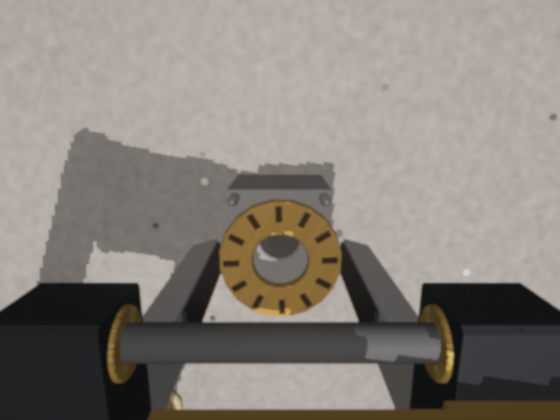

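Pins show at (233,201) and (326,201), and the yaw is aligned. I'll shift about −0.4 mm in tool x and y, then set the wheel down.

```bash
python3 - <<'E'
from fit import *
R=down(np.radians(9.7)); t=np.array([.54145,.03483])
movel(np.r_[t,.08],max_speed=.05)
print(movel(np.r_[t,.0622],max_speed=.025,until_force=5)); pause(.1)
print(read_eef_pos(),read_force())
ungrasp(); pause(.1); print(read_grip_width(),read_force())
movel(np.r_[t,.17],max_speed=.12); pause(.2)
im,d,T=shot("q1"); C=cloud(d,T); z=C[...,2]
L=(C[...,:2]-t)@R[:2,:2]*1000; sel=(abs(L[...,0])<45)&(abs(L[...,1])<45)
hsv=cv2.cvtColor(im,cv2.COLOR_BGR2HSV)
m=biggest(sel&(hsv[...,1]>100)).astype(np.uint8); m=cv2.morphologyEx(m,cv2.MORPH_CLOSE,np.ones((5,5)))
P=C[(m>0)&(z>.055)&(z<.08)]; print("z",np.percentile(P[:,2],[5,50,95])); A=np.c_[P[:,:2],np.ones(len(P))]; print("tilt",np.linalg.lstsq(A,P[:,2],rcond=None)[0])
for c in cv2.findContours(m,cv2.RETR_CCOMP,cv2.CHAIN_APPROX_NONE)[0]:
    if len(c)>40: o=circ(onplane(c[:,0],T,.067)); print("wheel",o,(R.T[:2,:2]@(o[0]-t*1000)).round(2))
n,l,s,ce=cv2.connectedComponentsWithStats((sel&(z>.0695)&(z<.079)).astype(np.uint8))
for i in range(1,n):
    if s[i,4]>8: print("pin",s[i,4],L[l==i].mean(0).round(2))
print(read_eef_pos(),read_time_s())
cv2.imwrite("pics/q1c.png",cv2.resize(im[120:320,180:380],None,fx=2.5,fy=2.5))
E
```

```text
True
[0.54094844 0.03487133 0.06246962] [1.35914461 0.1984819  5.37174897]
0.09396070927684239 [ 0.02012737 -0.54747784  0.80761038]
z [0.06648352 0.06778438 0.06894993]
tilt [-0.00169319 -0.00216897  0.06874089]
wheel (array([540.5,  35.7]), array([59.3, 59.7])) [-0.79 -1.02]
wheel (array([540.5,  35.5]), array([28.4, 28.9])) [-0.82 -0.82]
pin 43 [ 25.65 -25.66]
pin 46 [25.68 24.83]
pin 44 [-24.79 -25.79]
pin 40 [-24.84  24.71]
[0.54093603 0.03487601 0.16917143] 13.4917
```

View pics/q1c.png

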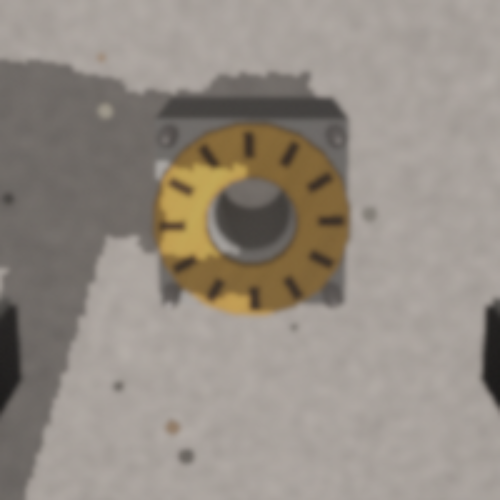

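The wheel lies flat between the four pins with the bore visible through the hub. Next is the probe.

```bash
python3 - <<'E'
from fit import *
R=down(np.radians(7.3)); p=np.array([.4622,-.2541])
movel([.54145,.03483,.22],max_speed=.2)
goto(np.r_[p,.2],R); movel(np.r_[p,.096],max_speed=.08); pause(.15)
print(read_eef_pos(),read_force())
grab(); print(read_grip_width(),read_finger_force(),read_force(),read_wrist_torque())
movel(np.r_[p,.225],max_speed=.08); pause(.3)
print(read_force(),read_wrist_torque(),read_grip_width())
im,d,T=shot("r1"); pose=np.array(read_eef_pos()); print(pose,read_time_s())
T=T.copy(); T[:3,3]=np.r_[p,.225]+R@CI["mount"][:3,3]; T[:3,:3]=R@CI["mount"][:3,:3]
C=cloud(d,T); L=((C-np.r_[p,.225])@R)*1000   # tool frame, z down
sel=(abs(L[...,0])<25)&(abs(L[...,1])<25)
for a,b in [(5,8),(8,14),(14,22),(22,30),(30,40),(40,50),(50,60),(60,70),(70,80),(80,88)]:
    m=sel&(L[...,2]>a)&(L[...,2]<b)&(d>0)
    if m.sum()>5: q=L[m]; print(a,b,m.sum(),"x",np.percentile(q[:,0],[3,50,97]).round(1),"y",np.percentile(q[:,1],[3,50,97]).round(1),"mid",((q[:,1].min()+q[:,1].max())/2).round(2))
cv2.imwrite("pics/r1c.png",cv2.resize(im[100:320,170:390],None,fx=2.5,fy=2.5))
E
```

```text
[ 0.46254358 -0.25435811  0.09655457] [-0.13455373 -0.98318268  0.03459341]
0.017787232965200815 30.000019669532776 [ 0.09961349 -0.38364994 -0.11758517] [ 0.10374145 -0.0066749   0.02986556]
[ 0.42021374 -0.06355481 -1.84326019] [ 0.01744435  0.00846007 -0.06022461] 0.017767249650360126
[ 0.46216489 -0.25405769  0.2248853 ] 19.9083
5 8 393 x [ 7.4 11.3 15.5] y [-12.7  -0.8  11.1] mid -0.48
8 14 33 x [ 6.6 14.4 15.6] y [-14.6   0.2  12.4] mid -1.07
50 60 53 x [2.4 4.2 4.9] y [-4.7 -0.8  3.4] mid -0.49
60 70 47 x [1.6 4.2 4.9] y [-4.9 -0.8  3.9] mid -0.47
70 80 47 x [1.4 4.2 4.8] y [-4.8 -0.1  4.1] mid -0.43
80 88 19 x [0.8 4.  4.8] y [-4.8 -0.8  3.8] mid -0.46
```

View pics/r1c.png

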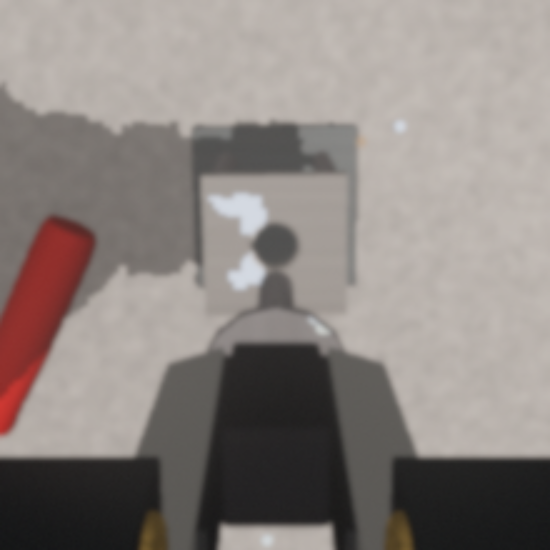

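The probe is held upright, with the rod axis constant along its depth. I'll hover over the bore and compare rod with pins in one image.

```bash
cat > cmp.py <<'E'
from fit import *
def cmp(t,zt,R,name):
    im,d,_=shot(name); o=np.r_[t,zt]
    T=np.eye(4); T[:3,3]=o+R@CI["mount"][:3,3]; T[:3,:3]=R@CI["mount"][:3,:3]
    C=cloud(d,T); L=(C-o)@R*1000; z=C[...,2]
    rel=np.linalg.norm(L[...,:2],axis=2); zt2=zt-z
    m=(rel<9)&(zt2>.04)&(zt2<.083)&(z>.08); q=L[m]
    print("rod n",m.sum(),"x front",np.percentile(q[:,0],97).round(2),"y mid",((np.percentile(q[:,1],2)+np.percentile(q[:,1],98))/2).round(2))
    n,l,s,_=cv2.connectedComponentsWithStats(((rel<45)&(rel>28)&(z>.0695)&(z<.078)).astype(np.uint8))
    for i in range(1,n):
        if s[i,4]>8: print("pin",s[i,4],L[l==i].mean(0).round(2))
    hsv=cv2.cvtColor(im,cv2.COLOR_BGR2HSV)
    m=biggest((rel<40)&(z<.075)&(z>.06)&(hsv[...,1]>100)); print("wheel outer",circ((lambda P:(P-o)@R)(outer(m,T,.067))))
    return im
E
python3 - <<'E'
from cmp import *
R=down(np.radians(7.3)); t=np.array([.5418,.0346])
goto(np.r_[t,.225],R); movel(np.r_[t,.185],max_speed=.08); pause(.4)
im=cmp(t,.185,R,"s1"); print(read_eef_pos(),read_eef_pos(),read_time_s(),np.round(read_ee_rot(),4).tolist())
cv2.imwrite("pics/s1c.png",cv2.resize(im[100:320,170:390],None,fx=2.5,fy=2.5))
E
```

```text
rod n 163 x front 4.86 y mid -0.49
pin 40 [ 25.95  23.4  112.82]
pin 39 [ 24.14 -27.06 112.79]
pin 35 [-24.42  25.54 112.87]
pin 36 [-26.59 -25.05 112.74]
wheel outer (array([ 1.5, -1.3]), array([51.5, 58.2]))
[0.54193147 0.03459223 0.18526207] [0.54193147 0.03459223 0.18526207] 22.1583 [[0.9919, 0.1271, 0.0005], [0.1271, -0.9919, -0.0001], [0.0005, 0.0001, -1.0]]
```

View pics/s1c.png

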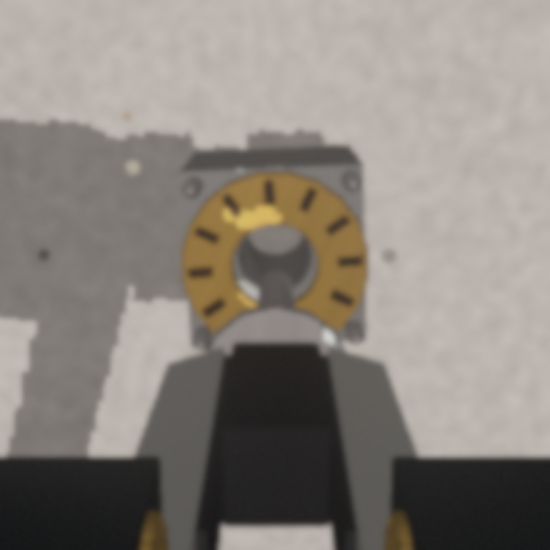

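Relative to the rod, the bore is off by only (−0.1, −0.3) mm in the tool frame. I'll correct that and insert.

```bash
python3 - <<'E'
from cmp import *
R=down(np.radians(7.3)); t=np.array([.54167,.03488])
movel(np.r_[t,.175],R,max_speed=.04); pause(.2); f0=np.array(read_force())
print(movel(np.r_[t,.106],R,max_speed=.04,until_force=4)); pause(.6)
print(f0,read_force(),read_wrist_torque(),read_eef_pos(),read_grip_width(),np.abs(read_qd()).max(),read_time_s())
im,d,T=shot("f1"); o=np.r_[t,.106]
C=cloud(d,T); L=(C-o)@R*1000; z=C[...,2]; rel=np.linalg.norm(L[...,:2],axis=2)
n,l,s,_=cv2.connectedComponentsWithStats(((rel<45)&(rel>28)&(z>.0695)&(z<.078)).astype(np.uint8))
for i in range(1,n):
    if s[i,4]>8: print("pin",s[i,4],L[l==i].mean(0).round(2))
q=L[(rel<9)&(z>.068)&(z<.095)]; print(len(q), q.size and np.percentile(q,[3,97],axis=0).round(1))
cv2.imwrite("pics/f1c.png",cv2.resize(im[100:320,170:390],None,fx=2.5,fy=2.5))
E
```

```text
False
[ 0.28640589 -0.60661303 -1.43023297] [-0.35063117 -0.7685125  -1.26360138] [ 0.02702782 -0.05240268 -0.03314218] [0.54165716 0.03484997 0.10597719] 0.017981383550569337 0.001962705367178355 25.2333
pin 75 [26.8  23.59 33.64]
pin 78 [ 24.59 -26.79  33.76]
0 0
```

View pics/f1c.png

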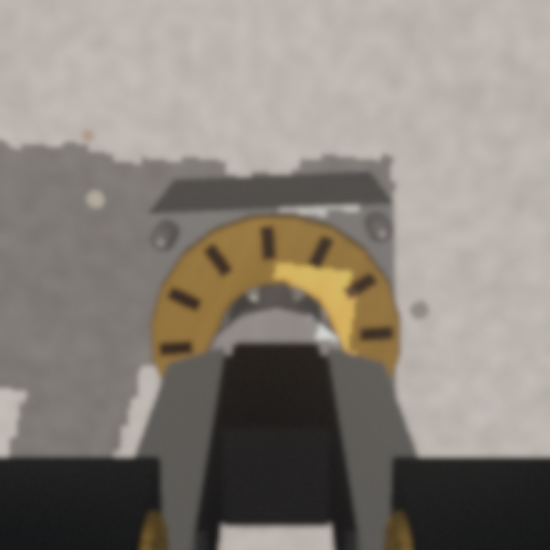

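The picture shows the probe inside the hub hole, the wheel still flat between the pins, and no contact force.

```bash
python3 -c "
from bench import *
print(sign_off())"
```

```text
the job is handed in; nothing more can be done
None
```

The job is handed in at about 25 s of the 61 s allowed: the wheel lies flat between the four pins, about 1.3 mm off centre within its 2 mm play, and the probe is held upright in the bore with its tip about 40 mm down, no contact force seen and centred to under 1 mm by the camera.

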